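Turn the wide supply tin's label to the front

TASK

Two round swivel tins for office supplies stand on the desk. Turn the wide, low one on its foot (a fingertip at the edge of its lid is enough) until its label faces straight to the front edge of the desk, the robot's side; leave the narrow, tall tin, whose label is already in front, as it is, and take your hand away.

Things in the scene. Friction and masses are not known exactly. Their poses are not given: they have to be found in the camera images.
- wide_tin_base: Fixed black foot (104 mm across, 9 mm high) of the wide, low grey tin (96 mm in diameter, flat dark steel lid 62 mm above the desk). Origin: centre of the foot's underside, on the tin's upright turning axis, on the desk top. Its axes are always parallel to the world's: the front of the desk is its -x side. The tin cannot shift, lift or tip on it, only turn.
- wide_tin (a joint): Turn of the wide tin, rad, counterclockwise from above: 0 = label to +x, +-3.14 = to the front; stops at +-4.5. Slight friction (0.05 Nm), does not coast. On the lid four straight radial grip ridges, 9 mm high, 8 mm wide, 24 to 46 mm from the axis, at 45, 135, 225, 315 deg from the label; flat between. A closed fingertip set down midway between two and moved round the axis meets one and turns the tin.
- wide_tin_label (a point): Middle of the wide tin's label: a point on the lid's rim, 48 mm from the axis, 62 mm above the desk, straight above the white paper label on the side; the label's white tab (22 mm wide, 27 mm long) is folded over the lid there and seen from above. The point turns with the tin. At the start it is more than 50 degrees from the front.
- tall_tin_base: Fixed black foot (78 mm across) of the narrow, tall tin (70 mm in diameter, lid 90 mm above the desk, ridges to 99 mm), built like the wide one. Origin: centre of the foot's underside, on its turning axis, on the desk top. To be left alone.
- tall_tin_label (a point): Middle of the tall tin's label: a point on the rim of its lid, 35 mm from the axis, 90 mm above the desk. At the start it faces the front within about 6 degrees and must stay so.
Mind the look-alikes: they are no part of the job. Leave any turquoise look-alike of the wide_tin_base alone.

How it is judged:
By the outcome, as a careful person would: the job done as asked, in the order asked, and still so for the second after the job is handed in, with the robot touching nothing.
It also fails if it takes over 35 s, if anything falls off the work surface, if the arm or the gripper's body presses on something with over 40 N, if the wrist force passes 120 N, or if a joint passes its speed limit or range.

ROBOT

A 6-joint arm with a two-finger parallel gripper is mounted at the origin on a cart in front of the work surface, level with it; the furniture and walls round the work are solid. World frame = base frame: x ahead of the robot, y to its left, z up, the work surface at z = 0. Lengths are in m, angles in rad, forces in N, time in s.
With the tool pointing down it reaches from about 0.3 to 0.875 m from the base axis. Payload 6.4 kg.
Tool frame: the origin (TCP) lies on the mounting face of the last link; the fingertips stand 173 mm ahead of it and the grasp point (between the pads) lies 155 mm ahead of it; z points along the fingers, y is the line along which they close (so a half turn about z gives the same grasp; the last joint's range is limited). The gripper opens to 85 mm and grips with 20 to 120 N. Pads are 22 mm wide; open, the fingers measure 114 mm over their backs; the gripper's body (76 mm by 85 mm) begins 54 mm behind the grasp point. The pads swing forward as they close: fully open they stand 13 mm farther back than shut.
Start: joints at [-1.454, 0.181, 1.607, -0, 1.354, -0.206], TCP at [0.182, -0.545, 0.405] pointing down, gripper open.
Joint ranges: [-2.99, 2.99], [-0.89, 2.07], [0.3, 2.58], [-1.14, 4.28], [0, 2.63], [-3.12, 3.12]. Speed limits (rad/s): [2.57, 2.57, 3.01, 3.14, 3.14, 3.14].

INTERFACE

Orientations are given as a unit quaternion [w, x, y, z].
In Python, from cell import bot gives the robot as it stands.
- The arm moves only by the tool arm_command, never from a script. Its argument "deltas" is a list that holds one entry, the list of rows, each a list of 5 numbers: the shift along the tool's x, y, z in mm, then the turn about the tool's z in rad, then the opening in per cent of the stroke, from 0 (shut) to 100 (fully open). A call has 1 to 20 rows; each row is the pose to reach, as a shift and turn from the pose commanded when the call began, along the tool's axes at that moment; what a row does not reach only later rows make up. A row lasts 1/8 s, in which the tool goes at most 62.5 mm and 10.7 degrees, less where a joint would pass 70% of its speed; a pose out of reach is approached as far as the arm can. A call with a gripper value outside its range is refused whole. The fingers move at their own pace and stop on an object; "grip_force" is the grip in N (left out, the last holds). Time passes only in rows, so rows that repeat a pose let the fingers close. It gives the time, the measured TCP pose, the force and the opening at its end, in the units of the state.
- bot.observe(): the state, without advancing time (a new reading comes with each control period).
- bot.get_image(name): name is "side" or "top"; returns the picture (480x640x3 uint8, red, green, blue); there is no depth.
- bot.get_calibration(name): a dict with "vfov" (degrees; the focal length in pixels is half the picture's height over the tangent of half this angle, whatever the lens; pixels are square), "cx", "cy" (the principal point, pixels), "origin" and "orientation" of the camera in the world. Camera axes: x right, y down, z forward; pixel columns grow to the right and rows downward; lengths in m; the calibration is good to about 2 mm. A picture is of the moment at which its call begins. get_calibration takes no time and is no camera call.
- bot.hand_in(): hands the job in, once; it reports no verdict.
Trained networks look in the newest picture that a camera, given by its name, has taken for a name from the list of things; names that differ only in an ending like _2 or _b are one class to them, and where a whole thing is asked for, a point or a joint stands for the part that bears it (a point fixed in the world has none). Each returns a list of dicts, best first, with "conf" (0 to 1); they miss things now and then, are a little off and sometimes report something else, mostly with a low value. They report only what shows in the picture. A call takes as long as a camera call. They do not tell look-alikes from the thing itself.
- bot.look_for(camera, name): "location" ([column, row] in pixels, amid what is visible of it).
- bot.outline_of(camera, name): "pixels" (480x640 bool, what is visible of it) and "location" ([column, row] in pixels, amid what is visible of it).
- bot.tip_of(camera, name): "location" ([column, row] in pixels: a listed point, or the origin of a listed thing).
The state is a dict: "time_s": time; "joints": joint angles; "joint_velocities": joint speeds; "tau": joint torques, N m; "tcp_pos": TCP position; "tool_rot": TCP orientation; "ft_force": force on the tool from outside, world axes, zero at the start; "moment": the same for the moment, N m; "width": finger opening in m.
Only numpy, scipy, OpenCV 4.12 (cv2) and the standard library are available. Lean on these libraries where they do the work, as an engineer would, in place of code of your own. Each camera call takes 0.05 s, during which the arm holds its last target. There are 200 camera calls.

## Working session

There is one attempt and no reset: what is moved stays moved. The work goes in short steps, Python scripts to look and compute and a tool call to move; the robot and the scene stay as the last step left them, time stands still between calls to the robot, and variables do not carry over. Pictures are saved under pics/ and viewed, on a budget of 10 in all, crops included, one or two more only if the job needs it, and the job is handed in when it is done.

Besides the shell and the picture viewer there is one more tool, called as name(argument=value, ...), one argument or row to a line, values as JSON. arm_command: Moves the arm, as the interface text tells. Its arguments: {"type":"object","properties":{"deltas":{"type":"array","items":{"type":"array","items":{"type":"array","items":{"type":"number"}}}},"grip_force":{"type":"number"}},"required":["deltas"]}

```bash
mkdir -p pics; cat > h.py <<'E'
from cell import bot
import numpy as np, cv2
from scipy.spatial.transform import Rotation as R
def ray(cam,px,z):
    c=bot.get_calibration(cam); f=240/np.tan(np.radians(c["vfov"])/2)
    q=c["orientation"]; r=R.from_quat([q[1],q[2],q[3],q[0]])
    d=r.apply([(px[0]-c["cx"])/f,(px[1]-c["cy"])/f,1]); o=np.array(c["origin"])
    return o+d*(z-o[2])/d[2]
def proj(cam,p):
    c=bot.get_calibration(cam); f=240/np.tan(np.radians(c["vfov"])/2)
    q=c["orientation"]; v=R.from_quat([q[1],q[2],q[3],q[0]]).inv().apply(np.array(p)-c["origin"])
    return [c["cx"]+f*v[0]/v[2],c["cy"]+f*v[1]/v[2]]
E
python3 - <<'E'
from h import *
np.set_printoptions(precision=3,suppress=True)
for c in ["top","side"]:
    im=bot.get_image(c); cv2.imwrite(f"pics/{c}0.png",im[:,:,::-1])
    print(c,bot.get_calibration(c))
    for n,z in [("wide_tin_base",0),("wide_tin_label",.062),("tall_tin_base",0),("tall_tin_label",.09)]:
        for d in bot.tip_of(c,n)[:4]: print(n,round(d["conf"],2),np.round(d["location"],1),ray(c,d["location"],z))
s=bot.observe();print(s["tcp_pos"],s["tool_rot"],s["width"],s["time_s"])
E
```

```text
top {'vfov': 53.05309493590491, 'cx': 316.86789171963454, 'cy': 236.99041320295208, 'origin': array([0.45 , 0.018, 1.027]), 'orientation': array([ 0.041, -0.704,  0.708, -0.038])}
wide_tin_base 0.96 [364.3 325.7] [ 0.376 -0.078  0.   ]
wide_tin_base 0.9 [421.2 191. ] [ 0.664 -0.206  0.   ]
wide_tin_base 0.86 [222.5 174.1] [0.704 0.226 0.   ]
wide_tin_base 0.72 [235.2 251.3] [0.535 0.196 0.   ]
wide_tin_label 0.83 [207.  248.6] [0.536 0.242 0.062]
wide_tin_label 0.82 [425.3 166.2] [ 0.703 -0.203  0.062]
wide_tin_label 0.6 [210.8 141.7] [0.758 0.239 0.062]
wide_tin_label 0.56 [373.  304.9] [ 0.421 -0.09   0.062]
tall_tin_base 0.97 [414.9 262.6] [ 0.508 -0.188  0.   ]
tall_tin_label 0.81 [425.2 274.9] [ 0.479 -0.189  0.09 ]
tall_tin_label 0.39 [208.  248.4] [0.534 0.234 0.09 ]
side {'vfov': 47.781715436503795, 'cx': 321.4464169982084, 'cy': 237.80019240943798, 'origin': array([0.435, 0.821, 0.478]), 'orientation': array([ 0.031, -0.053,  0.849, -0.525])}
wide_tin_base 0.95 [186.2 342.8] [0.7   0.226 0.   ]
wide_tin_base 0.76 [280.6 221.3] [ 0.644 -0.195  0.   ]
wide_tin_base 0.71 [306.1 337.1] [0.533 0.192 0.   ]
wide_tin_base 0.55 [411.3 256. ] [ 0.376 -0.076  0.   ]
wide_tin_label 0.95 [389.7 218.7] [ 0.419 -0.101  0.062]
wide_tin_label 0.84 [144.8 304.3] [0.751 0.228 0.062]
wide_tin_label 0.8 [299.4 320.4] [0.534 0.239 0.062]
wide_tin_label 0.66 [255.8 190.3] [ 0.697 -0.208  0.062]
tall_tin_base 0.62 [344.2 226.8] [ 0.51  -0.186  0.   ]
tall_tin_label 0.56 [362.5 188.2] [ 0.475 -0.177  0.09 ]
[ 0.182 -0.545  0.405] [-0.     0.987  0.161  0.   ] 0.0854789119597959 0.5
```

View pics/top0.png

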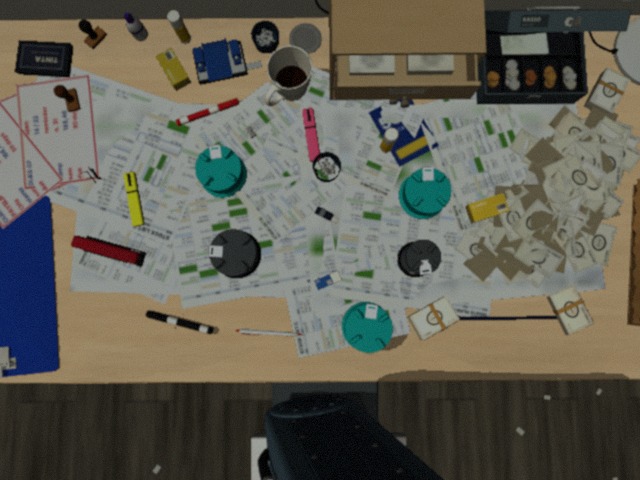

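View pics/side0.png

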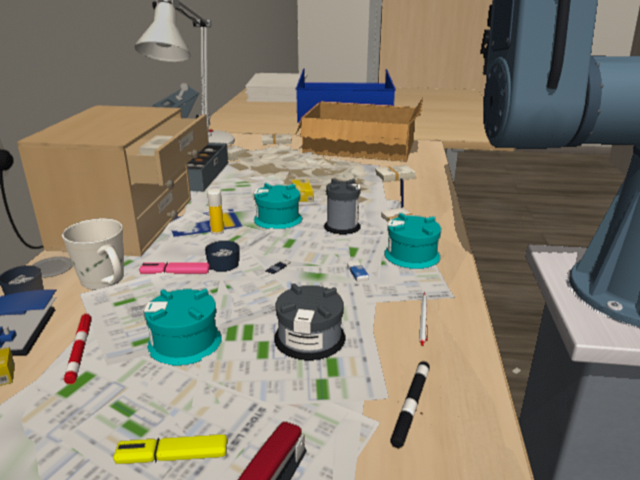

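The candidates in the top view are turquoise tins at (222,174), (421,191) and (368,326), a grey wide one at (235,251) and a grey tall one at (418,258). The target is the grey wide tin at (235,251), because it is the only low one that isn't turquoise. Its label points to +y, image left, at about (213,250). I'll confirm it in an enlarged crop with the model overlaid.

```bash
cat >> h.py <<'E'
def tabs(cam,ctr,z,rad):
    """centroid of white tab pixels on lid (rectified to lid plane, 0.25mm/px), angle about ctr"""
    im=bot.get_image(cam); N=480; s=.00025
    g=np.array([[-.06,-.06],[.06,-.06],[.06,.06],[-.06,.06]])
    src=np.float32([proj(cam,[ctr[0]+a,ctr[1]+b,z]) for a,b in g])
    dst=np.float32([[N/2-b/s,N/2-a/s] for a,b in g])  # up=+x, left=+y
    w=cv2.warpPerspective(im,cv2.getPerspectiveTransform(src,dst),(N,N),flags=cv2.INTER_CUBIC)
    return w
E
python3 - <<'E'
from h import *
c=np.array([.534,.194]); W=[]
for cam in ["top","side"]:
    w=tabs(cam,c,.062,.048)
    m=cv2.cvtColor(w,cv2.COLOR_RGB2GRAY)
    yy,xx=np.mgrid[:480,:480]; r=np.hypot(yy-240,xx-240)*.25
    sel=(m>140)&(r<46)
    n,l,st,ce=cv2.connectedComponentsWithStats(sel.astype(np.uint8))
    k=1+np.argmax(st[1:,4]); x,y=ce[k]; dx,dy=(240-y)*.25,(240-x)*.25
    print(cam,st[k],dx,dy,np.degrees(np.arctan2(dy,dx)))
    v=w[:,:,::-1].copy(); cv2.circle(v,(240,240),192,(0,255,255),1); cv2.drawMarker(v,(240,240),(0,0,255))
    W.append(cv2.resize(v,(400,400)))
cv2.imwrite("pics/crop1.png",np.hstack(W))
E
```

```text
top [  62  212  103   81 5460] -3.4960622710622715 28.506227106227108 96.99195613905118
side [  57  208  115   97 9468] -3.8031263202365864 31.383449514152936 96.90955712506722
```

View pics/crop1.png

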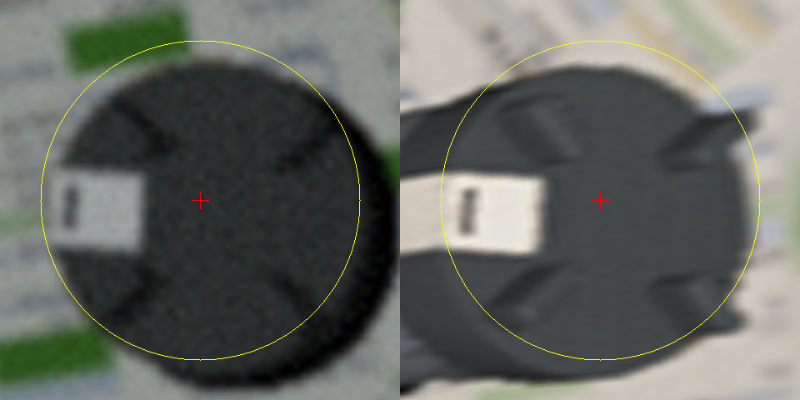

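Confirmed: the grey wide tin. The crop puts its axis at about (0.529, 0.191) and the label direction at about 86°, so it needs about 94° counterclockwise. I'll move above the front of the lid with the fingers shut and tool x along the tangent.

arm_command(
  deltas=[
    [[530,-600,50,-1.18,0],[530,-600,50,-1.18,0],[530,-600,50,-1.18,0],[530,-600,50,-1.18,0],[530,-600,50,-1.18,0],[530,-600,50,-1.18,0],[530,-600,50,-1.18,0],[530,-600,50,-1.18,0],[530,-600,50,-1.18,0],[530,-600,50,-1.18,0],[530,-600,50,-1.18,0],[530,-600,50,-1.18,0],[530,-600,50,-1.18,0],[530,-600,50,-1.18,0],[530,-600,50,-1.18,0],[530,-600,50,-1.18,0],[530,-600,50,-1.18,0],[530,-600,50,-1.18,0]],
  ],
)

```text
time_s: 2.85
tcp_pos: [0.4947, 0.1911, 0.355]
tool_rot: [0.0, 0.731, 0.682, 0.0]
ft_force: [0.3, 0.3, 0.1]
width: 0.0
```

```bash
python3 - <<'E'
from h import *
s=bot.observe();q=s["tool_rot"];r=R.from_quat([q[1],q[2],q[3],q[0]])
print(s["time_s"],s["tcp_pos"],s["width"],s["joints"],r.as_matrix().round(3),s["ft_force"])
v=[]
for c in ["top","side"]:
    im=bot.get_image(c)[:,:,::-1]; x,y=map(int,proj(c,[.51,.19,.1]))
    x0,y0=min(max(x-80,0),480),min(max(y-80,0),320); v.append(cv2.resize(im[y0:y0+160,x0:x0+160],(400,400),interpolation=cv2.INTER_CUBIC)); print(x0,y0)
cv2.imwrite("pics/c2.png",np.hstack(v))
E
```

```text
2.85 [0.49473588 0.19110323 0.35500086] 1.2294111774789412e-05 [ 1.44640458e-01  1.32339605e-01  1.76771777e+00 -1.37015034e-05
  1.24100820e+00  2.13935725e-01] [[ 0.069  0.998  0.001]
 [ 0.998 -0.069  0.   ]
 [ 0.     0.001 -1.   ]] [0.33415395 0.2871     0.07020928]
149 180
242 197
```

View pics/c2.png

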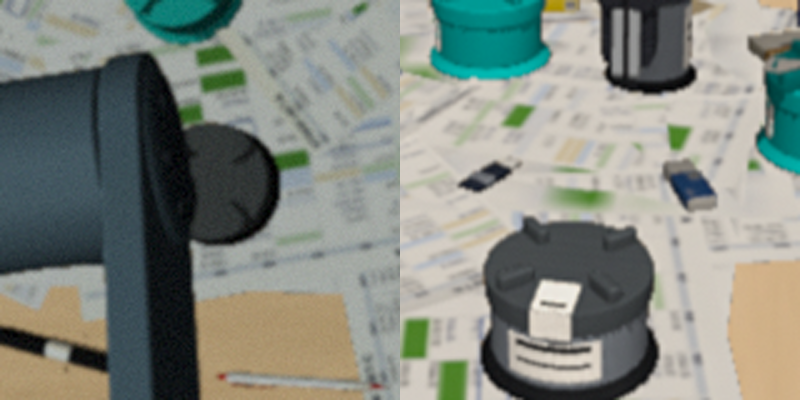

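The side crop shows the tin with its label toward the camera. A striped piece at crop (635,40) may be the fingertip in front of the tall tin, so I'll check the fingertip against its projection.

```bash
python3 - <<'E'
from h import *
print(proj("side",[.4947,.191,.182]),proj("side",[.529,.191,.062]),proj("side",[.508,-.188,.0]))
im=bot.get_image("side")[:,:,::-1]; cv2.imwrite("pics/c3.png",cv2.resize(im[100:360,180:500],(800,650))[:600])
E
```

```text
[np.float64(334.2016089695872), np.float64(224.1557119199843)] [np.float64(308.5366070132008), np.float64(300.76892748436217)] [np.float64(345.0348349843047), np.float64(226.33041699228457)]
```

View pics/c3.png

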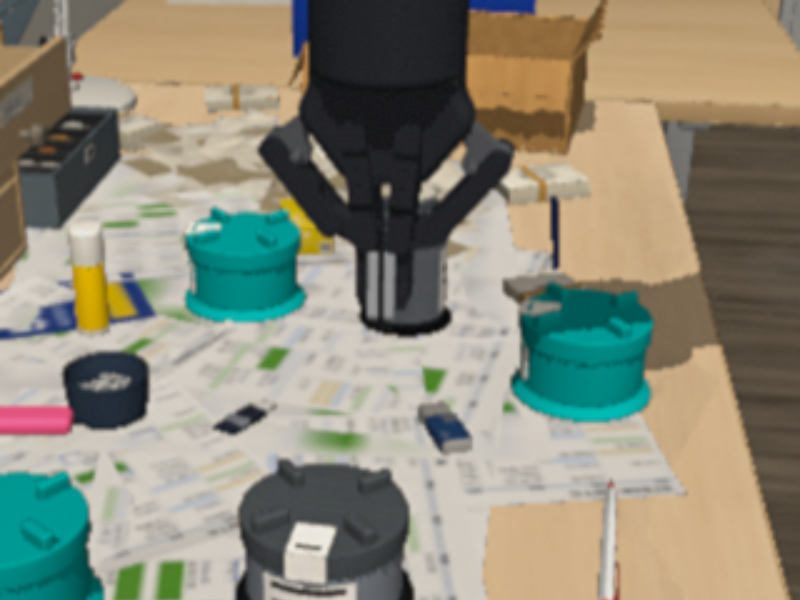

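The pads show at about (333,227) and the projection gives (334,224), so they agree. I'll lower to about 3 mm above the lid, midway between the two front ridges.

arm_command(
  deltas=[
    [[0,0,50,0,0],[0,0,90,0,0],[0,0,105,0,0],[0,0,112,0,0],[0,0,117,0,0],[0,0,117,0,0]],
  ],
)

```text
time_s: 3.75
tcp_pos: [0.4952, 0.1919, 0.2385]
tool_rot: [0.0, 0.731, 0.683, 0.001]
ft_force: [-1.0, -0.3, 0.4]
width: 0.0
```

```bash
python3 - <<'E'
from h import *
im=bot.get_image("side")[:,:,::-1]; cv2.imwrite("pics/c4.png",cv2.resize(im[220:370,220:420],(800,600),interpolation=cv2.INTER_CUBIC))
# rows for sweep: finger angle a (deg) about centre, from current pose
C=np.array([.529,.192]); r=.034; s=bot.observe(); q=s["tool_rot"];Rm=R.from_quat([q[1],q[2],q[3],q[0]]).as_matrix()
p0=s["tcp_pos"]; print(p0,s["ft_force"])
for a in range(180,301,10):
    t=np.radians(a); p=np.r_[C+r*np.array([np.cos(t),np.sin(t)]),p0[2]]
    print(a,(Rm.T@(p-p0)*1000).round(1),round(-np.radians(a-180),2))
E
```

```text
[0.49518961 0.19191726 0.23865341] [ 0.1353616  -0.59168849  0.19578637]
180 [ 0.1 -0.2 -0. ] -0.0
190 [-5.8  0.7 -0. ] -0.17
200 [-11.4   2.6  -0. ] -0.35
210 [-16.6   5.5   0. ] -0.52
220 [-21.2   9.2   0. ] -0.7
230 [-25.1  13.7   0. ] -0.87
240 [-28.2  18.8   0. ] -1.05
250 [-30.3  24.3   0. ] -1.22
260 [-31.4  30.1   0. ] -1.4
270 [-31.5  36.    0. ] -1.57
280 [-30.6  41.9   0.1] -1.75
290 [-28.7  47.5   0.1] -1.92
300 [-25.8  52.7   0.1] -2.09
```

View pics/c4.png

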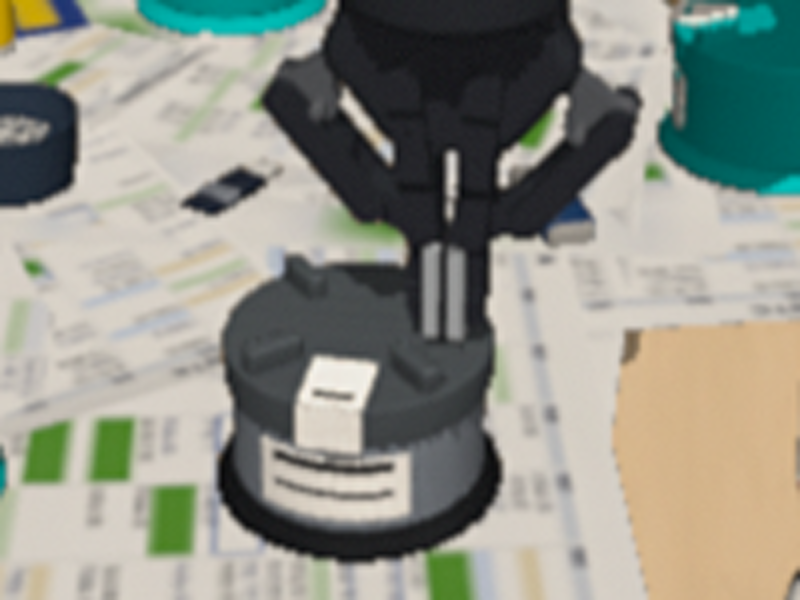

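The fingertip sits just above the lid between the two front ridges, at crop (445,335), clear of both. I'll sweep counterclockwise around the axis to about 280°.

arm_command(
  deltas=[
    [[-6,1,0,-0.17,0],[-11,3,0,-0.35,0],[-17,5,0,-0.52,0],[-21,9,0,-0.7,0],[-25,14,0,-0.87,0],[-28,19,0,-1.05,0],[-30,24,0,-1.22,0],[-31,30,0,-1.4,0],[-31,36,0,-1.57,0],[-31,42,0,-1.75,0],[-31,42,0,-1.75,0]],
  ],
)

```text
time_s: 5.18
tcp_pos: [0.5348, 0.158, 0.2383]
tool_rot: [0.0, -0.055, 0.998, 0.0]
ft_force: [-0.3, 0.1, 0.4]
width: -0.0
```

```bash
python3 - <<'E'
from h import *
s=bot.observe();print(s["tcp_pos"],s["ft_force"],s["joints"])
v=[cv2.resize(bot.get_image("side")[:,:,::-1][230:350,240:400],(400,300),interpolation=cv2.INTER_CUBIC),cv2.resize(bot.get_image("top")[:,:,::-1][190:310,160:320],(400,300),interpolation=cv2.INTER_CUBIC)]
cv2.imwrite("pics/c5.png",np.hstack(v))
E
```

```text
[0.53482639 0.15803879 0.23833324] [-0.2792043   0.13938768  0.44951779] [ 7.44874351e-02  3.50465775e-01  1.76859675e+00 -3.66807286e-06
  1.02164556e+00 -1.60587385e+00]
```

View pics/c5.png

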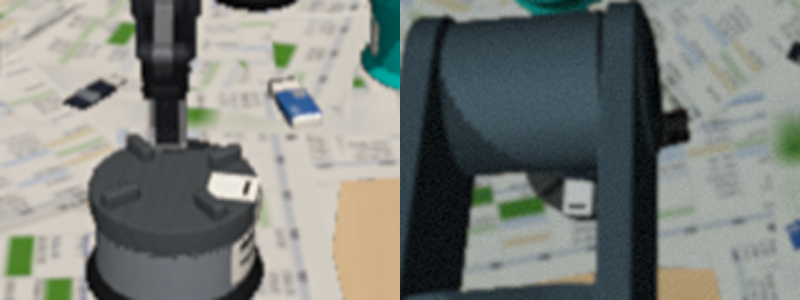

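The tin turned and the label now faces roughly the front. I'll measure the tab's direction in the rectified side view and compare it with the starting picture.

```bash
cat >> h.py <<'E'
def ang(cam,im,C=(.529,.192),z=.062,name=None,exp=None,R0=.048):
    N=560; s=.00025
    g=np.array([[-.07,-.07],[.07,-.07],[.07,.07],[-.07,.07]])*R0/.048
    s*=R0/.048
    src=np.float32([proj(cam,[C[0]+a,C[1]+b,z]) for a,b in g]); dst=np.float32([[N/2-b/s,N/2-a/s] for a,b in g])
    w=cv2.warpPerspective(im,cv2.getPerspectiveTransform(src,dst),(N,N),flags=cv2.INTER_CUBIC)
    m=cv2.cvtColor(w,cv2.COLOR_RGB2GRAY); yy,xx=np.mgrid[:N,:N]
    ux,uy=(N/2-yy)*s,(N/2-xx)*s; e=np.radians(exp)
    rad=ux*np.cos(e)+uy*np.sin(e); tan=-ux*np.sin(e)+uy*np.cos(e)
    sel=((m>(125 if cam=="top" else 160))&(rad>.012*R0/.048)&(rad<.046*R0/.048)&(abs(tan)<.022)).astype(np.uint8)
    sel=cv2.morphologyEx(sel,cv2.MORPH_CLOSE,np.ones((25,25)))
    n,l,st,ce=cv2.connectedComponentsWithStats(sel); k=1+np.argmax(st[1:,4])
    cn=max(cv2.findContours((l==k).astype(np.uint8),0,2)[0],key=cv2.contourArea)
    b=cv2.boxPoints(cv2.minAreaRect(cn)); x,y=ce[k]
    d=b[1]-b[0]; a=np.degrees(np.arctan2(-d[0],-d[1])); a=exp+((a-exp+45)%90-45)
    dx,dy=(N/2-y)*s,(N/2-x)*s
    if name: v=w[:,:,::-1].copy(); cv2.polylines(v,[b.astype(int)],True,(0,0,255),1); cv2.circle(v,(N//2,N//2),192,(0,255,255),1); cv2.imwrite(name,cv2.resize(v,(400,400)))
    return dict(edge=round(a,1),centroid=round(np.degrees(np.arctan2(dy,dx))%360,1),c=(round(dx*1e3,1),round(dy*1e3,1)),area=int(st[k,4]*s*s*1e6))
E
python3 - <<'E'
from h import *
for c in ["top","side"]: print("start",c,ang(c,cv2.imread(f"pics/{c}0.png")[:,:,::-1],exp=90))
print("now",ang("side",bot.get_image("side"),exp=180,name="pics/r1.png"))
E
```

```text
start top {'edge': np.float32(88.0), 'centroid': np.float64(85.9), 'c': (np.float64(2.4), np.float64(33.5)), 'area': 535}
start side {'edge': np.float32(86.4), 'centroid': np.float64(88.2), 'c': (np.float64(1.1), np.float64(33.3)), 'area': 562}
now {'edge': np.float32(180.0), 'centroid': np.float64(176.6), 'c': (np.float64(-34.3), np.float64(2.0)), 'area': 612}
```

View pics/r1.png

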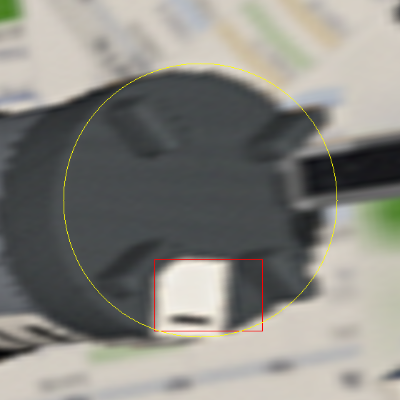

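The tab sits about 3° short, but the rectangle fit was contaminated by the background, so its 180° reading is not usable. I'll back off, lift and move clear so that both cameras can see the lid.

arm_command(
  deltas=[
    [[4,0,0,0,0],[4,0,-50,0,0],[4,0,-100,0,0],[4,-60,-110,0,0],[4,-120,-110,0,0],[4,-180,-110,0,0],[4,-240,-110,0,0],[4,-300,-110,0,0],[4,-300,-110,0,0]],
  ],
)

```text
time_s: 6.45
tcp_pos: [0.5637, -0.1446, 0.3478]
tool_rot: [0.0, -0.052, 0.999, -0.001]
ft_force: [-0.7, 0.5, -0.2]
width: 0.0001
```

```bash
python3 - <<'E'
from h import *
print(bot.observe()["tcp_pos"])
v=[]
for c in ["top","side"]:
    im=bot.get_image(c); cv2.imwrite(f"pics/{c}1.png",im[:,:,::-1])
    for d in bot.tip_of(c,"wide_tin_label")[:5]:
        p=ray(c,d["location"],.062)
        if np.hypot(*(p[:2]-[.529,.192]))<.08: print(c,"label",d["conf"],p)
    for d in bot.tip_of(c,"wide_tin_base")[:5]:
        p=ray(c,d["location"],0)
        if np.hypot(*(p[:2]-[.529,.192]))<.05: print(c,"base",d["conf"],p)
    print(c,ang(c,im,exp=180,name=f"pics/r2{c}.png")); v.append(cv2.imread(f"pics/r2{c}.png"))
cv2.imwrite("pics/r2.png",np.hstack(v))
E
```

```text
[ 0.56365719 -0.14459879  0.34784203]
top label 0.7 [0.48919756 0.19518453 0.062     ]
top base 0.97 [0.53445724 0.19343737 0.        ]
top {'edge': np.float32(180.0), 'centroid': np.float64(175.7), 'c': (np.float64(-33.5), np.float64(2.5)), 'area': 612}
side label 0.82 [0.48123298 0.19557828 0.062     ]
side base 0.8 [5.22692354e-01 1.93986745e-01 5.55111512e-17]
side {'edge': np.float32(180.0), 'centroid': np.float64(176.5), 'c': (np.float64(-34.3), np.float64(2.1)), 'area': 594}
```

View pics/r2.png

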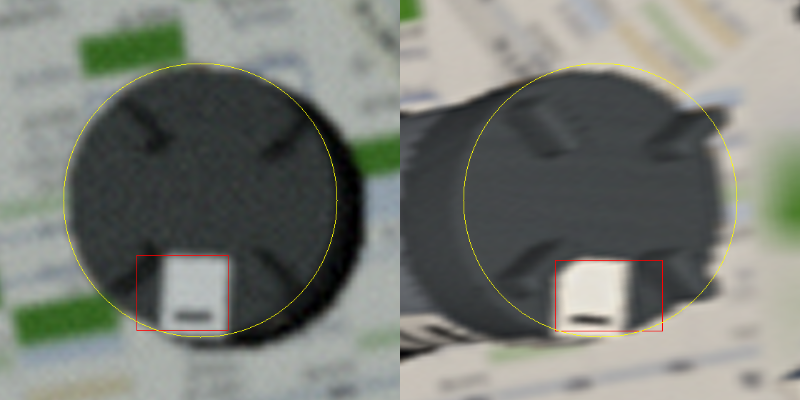

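The view is clear in both cameras. The closing step merged ridge glints into the box, so I'll fit the tab's straight edges directly.

```bash
cat >> h.py <<'E'
def edges(cam,im,exp,C=(.529,.192),z=.062,k=1.0,r0=.024,r1=.042):
    """rectify with radial(exp) axis vertical; per-row half-max crossings of tab; returns label dir and offset"""
    e=np.radians(exp); er=np.array([np.cos(e),np.sin(e)]); et=np.array([-er[1],er[0]])
    rs=np.linspace(r0,r1,25); ts=np.linspace(-.02,.02,321)
    P=np.array([[proj(cam,[*(np.array(C)+r*er+t*et),z]) for t in ts] for r in rs],np.float32)
    g=cv2.remap(cv2.cvtColor(im,cv2.COLOR_RGB2GRAY),P[...,0],P[...,1],cv2.INTER_LINEAR).astype(float)
    th=(np.percentile(g,10)+np.percentile(g,85))/2; out=[]
    for row in g:
        on=np.flatnonzero(row>th); out.append((ts[on[0]],ts[on[-1]]))
    out=np.array(out); f=[]
    for j in (0,1):
        x=out[:,j]; ok=abs(x-np.median(x))<.0025; f.append(np.polyfit(rs[ok],x[ok],1))
    sl=[float(np.degrees(np.arctan(q[0]))) for q in f]; mid=out.mean(1)
    return [round(exp+s,1) for s in sl], "width mm %.1f mid mm %.1f"%(1e3*np.median(out[:,1]-out[:,0]),1e3*np.median(mid))
E
python3 - <<'E'
from h import *
for c in ["top","side"]:
  for n,e in ((0,86),(1,178)): print(c,n,edges(c,cv2.imread(f"pics/{c}{n}.png")[:,:,::-1],e))
E
```

```text
Traceback (most recent call last):
  File "h.py", line 43, in edges
    P=np.array([[proj(cam,[*(np.array(C)+r*er+t*et),z]) for t in ts] for r in rs],np.float32)
                 ~~~~^^^^^^^^^^^^^^^^^^^^^^^^^^^^^^^^^^
  File "h.py", line 10, in proj
    c=bot.get_calibration(cam); f=240/np.tan(np.radians(c["vfov"])/2)
ValueError: time passes only in moves, steps and waits
```

```bash
sed -i 's/bot.get_calibration(/cal(/; ' h.py; sed -i '3a import functools\n@functools.lru_cache\ndef cal(c): return bot.get_calibration(c)' h.py
python3 - <<'E'
from h import *
for c in ["top","side"]:
  for n,e in ((0,86),(1,178)): print(c,n,edges(c,cv2.imread(f"pics/{c}{n}.png")[:,:,::-1],e))
E
```

```text
top 0 ([85.6, 86.7], 'width mm 22.6 mid mm 0.3')
top 1 ([175.5, 177.5], 'width mm 22.8 mid mm -0.7')
side 0 ([86.4, 86.0], 'width mm 22.6 mid mm 1.4')
side 1 ([174.8, 177.2], 'width mm 24.0 mid mm -2.1')
```

The edges agree that the label is at about 176.3°, with the axis at (0.528, 0.1935). I'll re-engage behind the same ridge, push 3.7° further, back off and move clear.

arm_command(
  deltas=[
    [[0,60,0,0,0],[0,120,0,0,0],[0,180,0,0,0],[0,240,0,0,0],[0,300,0,0,0],[0,300,20,0,0],[0,300,70,0,0],[0,300,105,0,0],[0,300,110,0,0],[-4,300,110,0,0],[-6.3,300,110,-0.065,0],[-6.3,300,110,-0.065,0],[-6.3,300,110,-0.065,0],[0,300,110,-0.065,0],[0,300,60,0,0],[0,300,10,0,0],[0,240,0,0,0],[0,180,0,0,0],[0,120,0,0,0],[0,60,0,0,0]],
  ],
)

```text
time_s: 9.25
tcp_pos: [0.5568, -0.0826, 0.3482]
tool_rot: [0.001, -0.055, 0.998, -0.0]
ft_force: [0.2, 0.3, 0.5]
width: -0.0
```

arm_command(
  deltas=[
    [[0,-60,0,0,0],[0,-60,0,0,0],[0,-60,0,0,0]],
  ],
)

```text
time_s: 9.62
tcp_pos: [0.5634, -0.1404, 0.3475]
tool_rot: [-0.0, -0.055, 0.998, 0.0]
ft_force: [1.5, -0.2, 0.2]
width: 0.0
```

```bash
python3 - <<'E'
from h import *
s=bot.observe();print(s["time_s"],s["tcp_pos"],s["ft_force"])
for c in ["top","side"]:
    im=bot.get_image(c); cv2.imwrite(f"pics/{c}2.png",im[:,:,::-1])
    for e in (178,181): print(c,edges(c,im,e,C=(.528,.1935)))
    for d in bot.tip_of(c,"tall_tin_label")[:1]: print("tall",d["conf"],ray(c,d["location"],.09))
cv2.imwrite("pics/f.png",np.hstack([cv2.resize(cv2.imread("pics/top2.png")[150:350,160:480],(480,300)),cv2.resize(cv2.imread("pics/side2.png")[230:370,240:400],(320,300))]))
E
```

```text
9.625 [ 0.56344106 -0.1404144   0.34753114] [ 1.5360009  -0.16716152  0.22251259]
top ([181.2, 180.5], 'width mm 23.0 mid mm 3.1')
top ([181.4, 180.6], 'width mm 22.9 mid mm 1.4')
tall 0.66 [ 0.48285608 -0.19037972  0.09      ]
side ([175.6, 181.2], 'width mm 24.0 mid mm 1.9')
side ([178.8, 181.5], 'width mm 23.9 mid mm 0.1')
tall 0.64 [ 0.4733299  -0.17614381  0.09      ]
```

View pics/f.png

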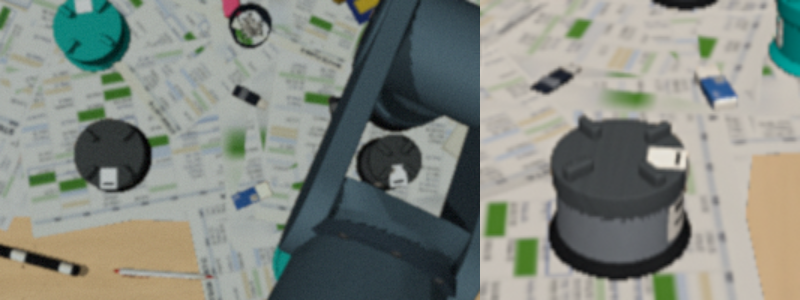

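The label now reads about 181° in the top view and about 180° in the side view. The tall tin's label hasn't moved and the arm is clear, so I'll hand in.

```bash
python3 -c "
from cell import bot
print(bot.hand_in())"
```

```text
the job is handed in; nothing more can be done
None
```

I turned the grey wide tin about 94° counterclockwise, until its label faces the front edge of the desk. I pushed one lid ridge with the closed fingertip: a main sweep, then a 3.7° correction. I then lifted the hand away and handed in at about 10 s.

- **Wide tin label:** the top camera's tab-edge fit put it at about 181°, where 180° is straight to the front. The side camera was noisier. Three of its four edge fits fell between 179° and 181.5°, and one edge read 175.6°, which I think is bad contrast next to a ridge.
- **Tab rectangle fit:** an earlier version of this check gave a wrong reading because lid glints merged into it, so I replaced it with the edge fit.
- **Tall and turquoise tins:** I did not touch them. The tall tin's label was within about 4 mm of its starting position in both cameras, which is within the detector's error.
- **Forces:** the wrist force read 1.5 N or less after every move. I did not read it during the pushes themselves.

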